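Fetch the cover-glass box from behind the bottles

ROBOT

A 6-joint arm with a two-finger parallel gripper is mounted at the origin on a cart in front of the work surface, level with it; the furniture and walls round the work are solid. World frame = base frame: x ahead of the robot, y to its left, z up, the work surface at z = 0. Lengths are in m, angles in degrees, forces in N, time in s.
With the tool pointing down it reaches from about 0.35 to 0.875 m from the base axis. Payload 4.2 kg.
Tool frame: the origin (TCP) lies at the very end of the fingers, on their centre line; the grasp point (between the pads) lies 19 mm behind it; z points along the fingers, y is the line along which they close (so a half turn about z gives the same grasp; the last joint's range is limited). The gripper opens to 87 mm and grips with 3 to 60 N. Pads are 19 mm wide; open, the fingers measure 117 mm over their backs; the gripper's body (75 mm by 190 mm) begins 51 mm behind the grasp point.
Start: joints at [80.363, 22.042, 0.453, 0, -68.411, -14.817], TCP at [0.259, 0.569, 0.223] pointing down, gripper open.
Joint ranges: [-179.83, 179.83], [-69.29, 118.12], [-61.27, 80.66], [-181.25, 117.63], [-171.15, -9.14], [-177.46, 177.46]. Speed limits (degrees/s): [159.86, 159.86, 180, 180, 180, 180].

INTERFACE

Orientations are given as a 3x3 rotation matrix whose columns are the frame's x, y, z axes.
In Python, from station import sense, cams, r gives the robot as it stands. The module is installed in compiled form; this text tells all that it offers.
- The arm moves only by the tool step_arm, never from a script. Its argument "targets" is text: rows parted by semicolons, each of 4 numbers parted by spaces: the shift along the tool's x, y, z in cm, then the turn about the tool's z in degrees. In form: x y z turn; .... A call has 1 to 12 rows; each row shifts and turns the commanded pose from where the row before left it, along the tool's axes as they then stand; what a row does not reach is not made up. A row lasts 1/12 s, in which the tool goes at most 41.7 mm and 7.16 degrees, less where a joint would pass 70% of its speed; a pose out of reach is approached as far as the arm can. A call with a gripper value outside its range is refused whole. "claw" is the finger opening in cm, from 0 to 8.7, set as the call begins (left out, the last holds). The fingers move at their own pace and stop on an object; the grip force is fixed at half the most. Time passes only in rows, so rows that do not move let the fingers close. It gives the time, the measured TCP pose, the force, the opening and the grip force at its end, in the units of the state.
- sense(): the state, without advancing time (a new reading comes with each control period).
- cams.capture(name): name is "scene" or "top" or "wrist"; returns a dict with "frame" (384x512x3 uint8, blue, green, red), "vertical_fov" (degrees; the focal length in pixels is half the picture's height over the tangent of half this angle, whatever the lens; pixels are square), "cx", "cy" (the principal point, pixels), "eye" and "rotation" of the camera in the world; the wrist camera has in their place "tool_from_camera" (4x4, takes a point from camera to tool coordinates, whose origin is the TCP and whose axes are the flange's). Camera axes: x right, y down, z forward; pixel columns grow to the right and rows downward; lengths in m; the calibration is good to about 2 mm. A picture is of the moment at which its call begins: read the wrist's pose just before it. There is no depth.
- r.finish_job(): hands the job in; it is judged then, once.
The state is a dict: "time_s": time; "joints": joint angles; "joint_velocities": joint speeds; "effort": joint torques, N m; "tcp_pos": TCP position; "ee_rot": TCP orientation; "wrist_force": force on the tool from outside, world axes, zero at the start; "moment": the same for the moment, N m; "gripper_width": opening from 0.0 (shut) to 1.0 (fully open); "gripper_force": force on a finger pad.
Only numpy, scipy, OpenCV 4.12 (cv2) and the standard library are available. Lean on these libraries where they do the work, as an engineer would, in place of code of your own. Each camera call takes 0.05 s, during which the arm holds its last target. There are 200 camera calls.

TASK

The little clear box of cover glasses stands in a back compartment of the grey tray, crowded in by the measuring cylinder, the dropper bottle and the white pot: first stand all three of those on the black mat, without tipping any of them over. Then, while they wait there, set the box upright on the middle of the closed slide case's lid. Last, put each of the three back upright in the middle of the very compartment it came from, leaving the timer and the notebook where they are.

Things in the scene. Friction and masses are not known exactly. Their poses are not given: they have to be found in the camera images.
- cell_tray: shallow grey fixed tray, 144 x 144 mm, 2 x 2 square compartments 66 mm wide inside, centres 35 mm from the tray's centre in its x and y; floor 3 mm thick, walls 4 mm thick, tops 12 mm above the underside. Origin: centre of underside; x points roughly away from the robot (+x: back row). At the start each compartment holds one thing in its middle, the cover-glass box in a back one, the rest at random
- side_mat: black rubber mat, 200 (its x) x 140 (its y) x 3 mm, fixed, empty: the place to stand things for the time being. Origin: centre of the underside; x points roughly away from the robot
- case_top (a point): centre of the top of the lid of the closed dark blue slide case, 110 x 178 x 37 mm, fixed, lid latched, its long side (the point's y) roughly along the robot's forward direction. The point lies on the flat top, 37 mm above the cabinet
- cover_glasses_mid (a point): clear square plastic box of cover glasses, 28 x 28 x 25 mm high, 0.03 kg; the point is its centre, 12.5 mm above its underside; x and y are square to its sides, z up
- cylinder_mid (a point): clear measuring cylinder, 152 mm tall, about 0.11 kg: an upright stem 22 mm across from 10 mm to the top, on a hexagonal foot 54 x 62 mm and 10 mm thick; the point is on its axis half-way up, 76 mm above its underside. Its stem is best gripped with the finger faces square to the x or y axis of this point
- dropper_mid (a point): brown dropper bottle with black teat, 116 mm tall, about 0.08 kg: round body 38 mm across up to 50 mm, shoulder narrowing to a black collar 24 mm across between 70 and 82 mm, soft teat above (does not resist); the point is on its axis half-way up, 58 mm above its underside
- pot_mid (a point): squat white specimen pot with white screw cap (closed, cap fixed), 42 mm across, 64 mm tall, 0.08 kg; the point is on its axis half-way up, 32 mm above its underside
- timer_mid (a point): white lab timer, 51 x 66 x 61 mm, standing loose behind the work; bystander. The point is 30 mm above its underside
- book_mid (a point): dark green closed notebook, 150 x 110 x 12 mm, lying loose behind the work; bystander. The point is its centre, 6 mm above its underside
Mind the look-alikes: they are no part of the job. What is shaped like the part that bears pot_mid but turquoise is not meant.

How it is judged (in metres and radians):
On the way, in this order (a step that is already met when the one before it is completed fails the run):
1. the cylinder, the dropper bottle and the pot all stand released and upright on the black mat (x of cylinder_mid in the frame of side_mat between -0.095 and 0.095 m and y of cylinder_mid in the frame of side_mat between -0.065 and 0.065 m and height (world z) of cylinder_mid below 0.085 m and angle between each of cylinder_mid, dropper_mid, pot_mid's own z axis and vertical below 0.1 rad and contact force between each of measuring_cylinder, dropper, pot and the fingers below 0.1 N and x of dropper_mid in the frame of side_mat between -0.095 and 0.095 m and y of dropper_mid in the frame of side_mat between -0.065 and 0.065 m and height (world z) of dropper_mid below 0.067 m and x of pot_mid in the frame of side_mat between -0.095 and 0.095 m and y of pot_mid in the frame of side_mat between -0.065 and 0.065 m and height (world z) of pot_mid below 0.041 m), for 0.2 s.
2. with all three still on the mat, the cover-glass box stands released on the middle of the slide case's lid (all of step 1 and horizontal distance between cover_glasses_mid and case_top below 0.015 m and z of cover_glasses_mid in the frame of case_top between 0.006 and 0.018 m and angle between cover_glasses_mid's own z axis and vertical below 0.1 rad and contact force between cover_glasses and the fingers below 0.1 N), for 0.2 s.
At the end, for the whole second after the job is handed in: The cover-glass box stands upright (within 0.1 rad) on the slide case's lid, its centre within 15 mm of the lid's centre; the measuring cylinder, the dropper bottle and the pot stand upright (within 0.1 rad) each within 15 mm of where it stood at the start; all are released and at rest (distance of each of cylinder_mid, dropper_mid, pot_mid from where it was at the start of the episode below 0.015 m and angle between each of cylinder_mid, dropper_mid, pot_mid, cover_glasses_mid's own z axis and vertical below 0.1 rad and linear speed of each of measuring_cylinder, dropper, pot, cover_glasses below 0.02 m/s and contact force between each of measuring_cylinder, dropper, pot, cover_glasses and the fingers below 0.1 N and horizontal distance between cover_glasses_mid and case_top below 0.015 m and z of cover_glasses_mid in the frame of case_top between 0.006 and 0.018 m); the robot touches nothing.
It fails at once if the cylinder, the bottle or the pot tips over (angle between any of cylinder_mid, dropper_mid, pot_mid's own z axis and vertical above 0.6 rad).
It fails at once if the cover-glass box is taken out before all three stand on the mat (distance of cover_glasses_mid from where it was at the start of the episode above 0.035 m and horizontal distance between cover_glasses_mid and case_top above 0.03 m and horizontal distance between any of cylinder_mid, dropper_mid, pot_mid and side_mat above 0.118 m).
It fails at once if the timer or the notebook is shifted by more than 20 mm (distance of any of timer_mid, book_mid from where it was at the start of the episode above 0.02 m).
It also fails if it takes over 147 s, if anything falls off the work surface, if the arm or the gripper's body presses on something with over 40 N, if the wrist force passes 120 N, or if a joint passes its speed limit or range.

## Working session

There is one attempt and no reset: what is moved stays moved. The work goes in short steps, Python scripts to look and compute and a tool call to move; the robot and the scene stay as the last step left them, time stands still between calls to the robot, and variables do not carry over. Pictures are saved under pics/ and viewed, at most 14 in all, crops included, and the job is handed in when it is done.

Besides the shell and the picture viewer there is one more tool, called after "Emit:" by a JSON object that holds its "api" and its "payload", one argument or row to a line. step_arm: Moves the arm, as the interface text tells. Its arguments: {"type":"object","properties":{"targets":{"type":"string"},"claw":{"type":"number"}},"required":["targets"]}

```bash
mkdir -p pics
cat > h.py <<'E'
import numpy as np, cv2
from station import sense, cams, r
def cap(n, f=None):
    s=sense(); c=cams.capture(n)
    if 'eye' not in c:
        T=np.array(c['tool_from_camera']); R=np.array(s['ee_rot'])
        c['eye']=R@T[:3,3]+np.array(s['tcp_pos']); c['rotation']=R@T[:3,:3]
    if f: cv2.imwrite('pics/'+f,c['frame'])
    c['f']=192/np.tan(np.radians(c['vertical_fov']/2))
    return c
def px(c,u,v,z):
    d=np.array(c['rotation'])@np.array([(u-c['cx'])/c['f'],(v-c['cy'])/c['f'],1])
    e=np.array(c['eye']); return (e+d*(z-e[2])/d[2])
def proj(c,p):
    q=np.array(c['rotation']).T@(np.array(p)-np.array(c['eye'])); return c['f']*q[:2]/q[2]+[c['cx'],c['cy']]
E
python3 - <<'E'
from h import *
import pickle
for n in ['scene','top','wrist']:
    c=cap(n,n+'0.png'); pickle.dump(c,open(n+'0.pkl','wb')); print(n,c['vertical_fov'],c['cx'],c['cy'],np.round(c['eye'],3),np.round(c['rotation'],3).tolist())
s=sense(); print(np.round(s['ee_rot'],3),s['tcp_pos'])
E
```

```text
scene 56.164134461114834 248.09766390375862 189.76324050247578 [0.26  0.515 0.701] [[-0.822, -0.382, 0.423], [-0.57, 0.562, -0.599], [-0.009, -0.733, -0.68]]
top 43.83340091139836 260.2513767772194 195.76199097642524 [ 0.429 -0.044  1.127] [[-0.035, -0.975, 0.218], [-0.999, 0.034, -0.01], [0.002, -0.218, -0.976]]
wrist 60.815435137723014 251.1251414075511 193.3337694233586 [0.322 0.54  0.382] [[-0.413, -0.88, -0.234], [-0.911, 0.4, 0.104], [0.002, 0.256, -0.967]]
[[ 0.91  -0.414 -0.001]
 [-0.414 -0.91  -0.002]
 [ 0.     0.002 -1.   ]] [0.25852437 0.56855831 0.22172196]
```

View pics/top0.png

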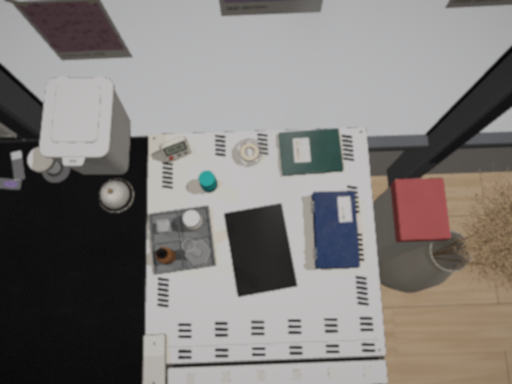

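View pics/scene0.png

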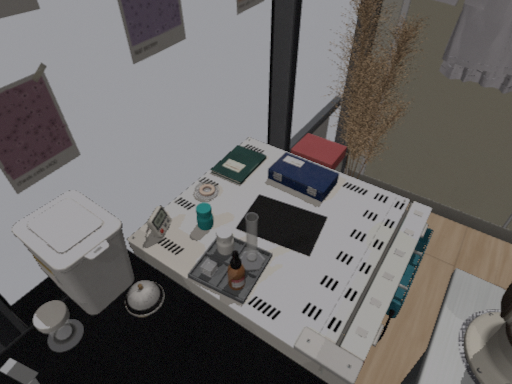

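The top view shows the tray at about (182,240), with box at (163,226), pot at (191,218), dropper at (165,256) and cylinder at (198,252). The mat is at (260,249), the case at (336,230), the turquoise look-alike at (207,181), the timer at (176,150) and the book at (310,152). I'll enlarge it to measure.

Run:
```python
from h import *
import pickle
c=pickle.load(open('top0.pkl','rb'))
im=c['frame'][180:310,140:370]; im=cv2.resize(im,None,fx=3.45,fy=3.45,interpolation=cv2.INTER_CUBIC)
cv2.imwrite('pics/topz.png',im)
g=cv2.cvtColor(c['frame'],cv2.COLOR_BGR2GRAY); b,gg,rr=[c['frame'][:,:,i].astype(int) for i in range(3)]
def rect(m,z,n,roi):
    k=np.zeros_like(g); x0,y0,x1,y1=roi; k[y0:y1,x0:x1]=(m[y0:y1,x0:x1]*255).astype(np.uint8)
    cs,_=cv2.findContours(k,cv2.RETR_EXTERNAL,cv2.CHAIN_APPROX_NONE); q=max(cs,key=cv2.contourArea)
    w=np.array([px(c,u,v,z)[:2] for u,v in q[:,0]],np.float32)
    print(n,cv2.minAreaRect(w), cv2.minAreaRect(q))
rect(g<40,0.003,'mat',(215,190,305,305))
rect((b>rr+15)&(g<90),0.037,'case',(306,185,365,275))
rect(g<150,0.012,'tray',(147,200,218,275))
```

```text
mat ((0.5516768097877502, -0.04935183376073837), (0.1895570605993271, 0.13030672073364258), 8.17800235748291) ((259.447998046875, 249.4639892578125), (80.67733764648438, 55.99114227294922), 79.69515228271484)
case ((0.5873901844024658, -0.2253393679857254), (0.10045366734266281, 0.17387501895427704), 89.23614501953125) ((335.57318115234375, 229.61032104492188), (75.10427856445312, 44.13624954223633), 87.39744567871094)
tray ((0.5957231521606445, 0.13735108077526093), (0.17714311182498932, 0.14991562068462372), 6.130517959594727) ((179.5990447998047, 233.51229858398438), (74.42423248291016, 63.8682975769043), 83.04703521728516)
```

View pics/topz.png

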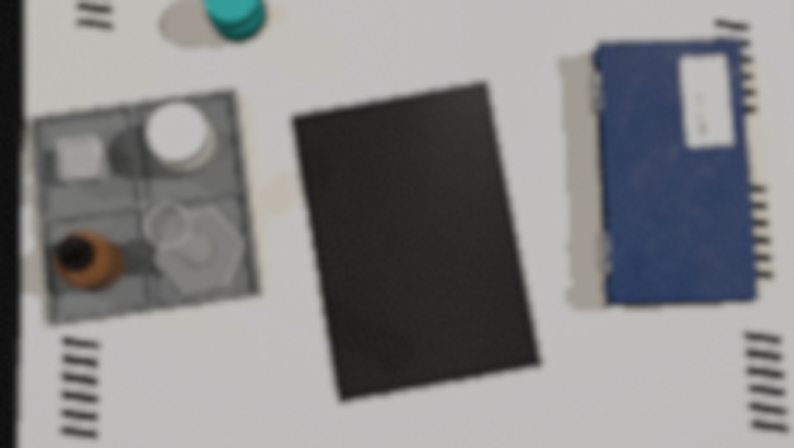

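View pics/wrist0.png

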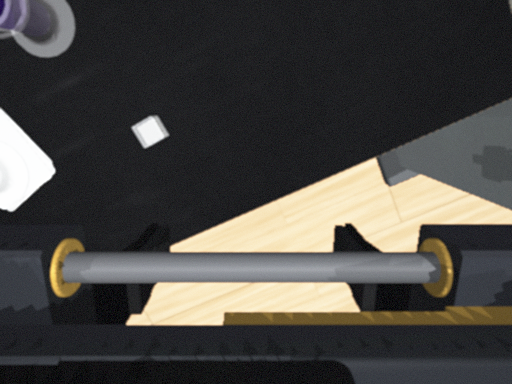

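Run:
```python
from h import *
import pickle
c=pickle.load(open('top0.pkl','rb'))
o=lambda x,y,z: px(c,140+(x+.5)/3.45-.5,180+(y+.5)/3.45-.5,z)
Q=[o(*p,0.012) for p in [(36,121),(236,93),(260,294),(50,323)]]
print(np.round(Q,4).tolist(),np.mean(Q,0))
for a in range(4): d=Q[(a+1)%4]-Q[a]; print(np.linalg.norm(d),np.degrees(np.arctan2(d[1],d[0])))
M=[o(*p,0.003) for p in [(293,117),(486,84),(541,364),(341,401)]]
print('mat',np.mean(M,0))
K=[o(*p,0.037) for p in [(600,43),(743,41),(756,301),(607,304)]]
print('case',np.mean(K,0),np.round(K,3).tolist())
for n,p,z in [('box',(81,156),.028),('pot',(178,134),.067),('teat',(74,249),.119),('cyltop',(168,225),.155),('foot',(200,250),.013),('turq',(234,10),.06)]: print(n,np.round(o(*p,z),4))
print(sense()['joints'])
```

```text
[[0.6405, 0.207, 0.012], [0.6553, 0.0694, 0.012], [0.5171, 0.0549, 0.012], [0.5028, 0.1955, 0.012]] [0.57892584 0.13169107 0.012     ]
0.13834911069532346 -83.84342976087922
0.13901107200469762 -173.99866005425991
0.14140152650330942 95.81728943520608
0.13821572910855928 4.735984310045871
mat [ 0.55145943 -0.05055772  0.003     ]
case [ 0.58759026 -0.22651085  0.037     ] [[0.676, -0.181, 0.037], [0.674, -0.278, 0.037], [0.499, -0.273, 0.037], [0.501, -0.175, 0.037]]
box [0.6124 0.1727 0.028 ]
pot [0.6182 0.1019 0.067 ]
teat [0.5399 0.1584 0.119 ]
cyltop [0.5482 0.0959 0.155 ]
foot [0.5479 0.0948 0.013 ]
turq [0.7022 0.0652 0.06  ]
[ 8.03635851e+01  2.20814828e+01  4.00318551e-01 -1.95985134e-02
 -6.84099688e+01 -1.48152613e+01]
```

```bash
cat >> h.py <<'E'
def plan(*wps, hd=None):
    """waypoints xyz; prints tool-axis shift in cm for each, from measured pose; hd: desired heading of tool x (deg)"""
    s=sense(); R=np.array(s['ee_rot']); p=np.array(s['tcp_pos']); h=np.degrees(np.arctan2(R[1,0],R[0,0]))
    if hd is not None:
        print('turn',round(-((hd-h+180)%360-180),2)); h=hd
    a=np.radians(h); X=np.array([np.cos(a),np.sin(a),0]); Y=np.array([np.sin(a),-np.cos(a),0])
    for w in wps:
        d=100*(np.array(w)-p); n=np.linalg.norm(d)/4.0
        print('shift',np.round([d@X,d@Y,-d[2]],2),'min rows',int(np.ceil(n))); p=np.array(w)
E
python3 - <<'E'
from h import *
plan((.5,.125,.25),hd=5.7)
E
```

```text
turn -30.16
shift [19.62 46.53 -2.83] min rows 13
```

Emit:
{"api": "step_arm", "payload": {
  "targets": "0 0 -0.6 -6; 0 0 -0.6 -6; 0 0 -0.6 -6; 0 0 -0.6 -6; 0 0 -0.4 -6.2; 1.4 3.3 0 0; 1.4 3.3 0 0; 1.4 3.3 0 0; 1.4 3.3 0 0; 1.4 3.3 0 0; 1.4 3.3 0 0; 1.4 3.3 0 0",
  "claw": 5
}}

```text
time_s: 1.15
tcp_pos: [0.3797, 0.3471, 0.2504]
ee_rot: [[0.995, 0.101, -0.0], [0.101, -0.995, -0.0], [-0.0, 0.0, -1.0]]
wrist_force: [1.0, 0.6, 0.3]
gripper_width: 0.574
gripper_force: 0.0
```

Emit:
{"api": "step_arm", "payload": {
  "targets": "1.4 3.3 0 0; 1.4 3.3 0 0; 1.4 3.3 0 0; 1.4 3.3 0 0; 1.4 3.3 0 0; 1.4 3.3 0 0; 1.4 3.3 0 0; 0 0 0 0; 0 0 0 0"
}}

```text
time_s: 1.9
tcp_pos: [0.5003, 0.1271, 0.25]
ee_rot: [[0.995, 0.096, -0.001], [0.096, -0.995, -0.0], [-0.001, 0.0, -1.0]]
wrist_force: [0.5, -0.0, -1.0]
gripper_width: 0.571
gripper_force: 0.0
```

Run:
```python
from h import *
import pickle
c=cap('wrist','w1.png'); pickle.dump(c,open('w1.pkl','wb'))
im=cv2.resize(c['frame'],(800,600),interpolation=cv2.INTER_CUBIC)
t=np.array([.579,.1317,0]); a=np.radians(5.7); R=np.array([[np.cos(a),-np.sin(a)],[np.sin(a),np.cos(a)]])
for sx in(-1,1):
  for sy in (-1,1):
    for d,z,col in ((.072,.012,(0,0,255)),(.035,.003,(0,255,0))):
      q=proj(c,[*(t[:2]+R@[sx*d,sy*d]),z])*1.5625; cv2.circle(im,tuple(int(v) for v in q),3,col,-1)
cv2.imwrite('pics/w1z.png',im)
print(sense()['tcp_pos'],sense()['time_s'])
```

```text
[0.49993636 0.12816766 0.25014693] 1.95
```

View pics/w1z.png

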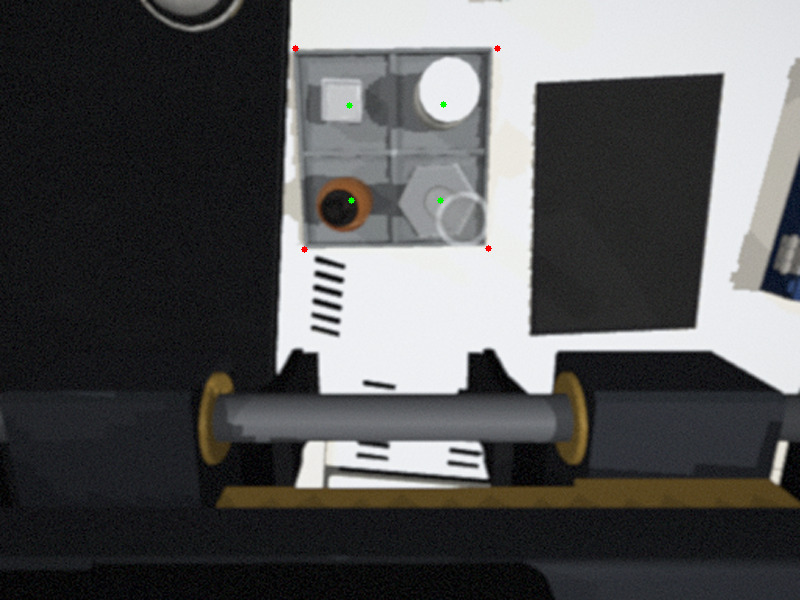

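The wrist view matches the predicted tray corners within about 5 px. The hexagonal foot is at (441,201), nearly square to the image, its rim is at (461,217), the dropper at (344,203), the pot cap at (449,91) and the box at (342,101).

Run:
```python
from h import *
import pickle
c=pickle.load(open('w1.pkl','rb'))
o=lambda x,y,z: np.round(px(c,(x+.5)/1.5625-.5,(y+.5)/1.5625-.5,z),4)
for n,p,z in [('box',(342,101),.028),('pot',(449,91),.067),('body',(344,203),.053),('teat',(340,208),.105),('cyltop',(461,217),.155),('foot',(441,201),.013),('tray',(394,149),.012)]: print(n,o(*p,z))
M=[o(*p,.003) for p in [(538,84),(722,74),(696,327),(530,335)]]
print('mat',np.mean(M,0),M)
plan((.5475,.0945,.25),(.5475,.0945,.12),hd=8)
```

```text
box [0.6102 0.1735 0.028 ]
pot [0.6185 0.1032 0.067 ]
body [0.5421 0.1648 0.053 ]
teat [0.543  0.1624 0.105 ]
cyltop [0.5488 0.0978 0.155 ]
foot [0.5478 0.0945 0.013 ]
tray [0.5822 0.134  0.012 ]
mat [ 0.551875 -0.04865   0.003   ] [array([0.6388, 0.0324, 0.003 ]), array([ 0.6588, -0.1015,  0.003 ]), array([ 0.4652, -0.1312,  0.003 ]), array([0.4447, 0.0057, 0.003 ])]
turn -2.36
shift [4.24 4.   0.01] min rows 2
shift [ 0.  0. 13.] min rows 4
```

Emit:
{"api": "step_arm", "payload": {
  "targets": "2.2 1.9 0 -2.4; 2.3 1.9 0 0; 0 0 4 0; 0 0 4 0; 0 0 3 0; 0 0 2.4 0; 0 0 2.4 0; 0 0 0 0; 0 0 0 0; 0 0 0 0",
  "claw": 5
}}

```text
time_s: 2.78
tcp_pos: [0.5502, 0.0978, 0.094]
ee_rot: [[0.99, 0.144, 0.002], [0.144, -0.99, 0.001], [0.002, -0.0, -1.0]]
wrist_force: [1.1, -0.2, 0.3]
gripper_width: 0.576
gripper_force: 0.0
```

Run:
```python
from h import *
c=cap('wrist','w2.png')
plan((.548,.0955,.092),hd=8)
```

```text
turn 0.23
shift [-0.27  0.19  0.25] min rows 1
```

View pics/w2.png

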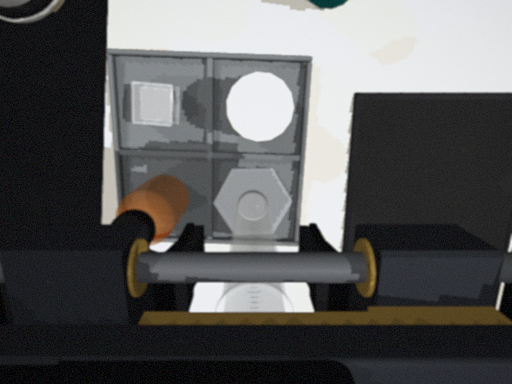

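The rim (255,295) is centred between the fingers (190–312) and the hex is square to the tool. I'll close the gripper and lift.

Emit:
{"api": "step_arm", "payload": {
  "targets": "-0.2 0.1 0.2 0; 0 0 0 0; 0 0 0 0; 0 0 0 0; 0 0 0 0; 0 0 0 0; 0 0 0 0; 0 0 0 0; 0 0 0 0; 0 0 0 0",
  "claw": 1
}}

```text
time_s: 3.67
tcp_pos: [0.5476, 0.0954, 0.0909]
ee_rot: [[0.99, 0.142, 0.0], [0.142, -0.99, 0.0], [0.0, 0.0, -1.0]]
wrist_force: [-0.2, -0.1, 3.9]
gripper_width: 0.253
gripper_force: 30.0
```

Emit:
{"api": "step_arm", "payload": {
  "targets": "0 0 -0.5 0; 0 0 -1 0; 0 0 -1.5 0; 0 0 -1 0; 0 0 0 0; 0 0 0 0"
}}

```text
time_s: 4.17
tcp_pos: [0.5476, 0.0955, 0.1312]
ee_rot: [[0.99, 0.141, 0.001], [0.141, -0.99, 0.001], [0.002, -0.001, -1.0]]
wrist_force: [0.3, 0.2, -1.1]
gripper_width: 0.249
gripper_force: 30.0
```

Run:
```python
from h import *
plan((.490,-.0585,.132),(.490,-.0585,.093),hd=8)
```

```text
turn 0.13
shift [-7.85 14.45 -0.08] min rows 5
shift [0.  0.  3.9] min rows 1
```

Emit:
{"api": "step_arm", "payload": {
  "targets": "-0.8 1.4 0 0; -1.2 2.2 0 0; -1.2 2.2 0 0; -1.2 2.2 0 0; -1.2 2.2 0 0; -1.2 2.2 0 0; -1 2 0 0; 0 0 0 0; 0 0 1.5 0; 0 0 1.5 0; 0 0 0 0; 0 0 0 0"
}}

```text
time_s: 5.17
tcp_pos: [0.4896, -0.0585, 0.0997]
ee_rot: [[0.99, 0.142, -0.003], [0.142, -0.99, -0.001], [-0.003, 0.0, -1.0]]
wrist_force: [1.1, 0.8, -1.6]
gripper_width: 0.252
gripper_force: 30.0
```

Emit:
{"api": "step_arm", "payload": {
  "targets": "0 0 0.4 0; 0 0 0.3 0; 0 0 0.2 0; 0 0 0 0; 0 0 0 0"
}}

```text
time_s: 5.58
tcp_pos: [0.4907, -0.0581, 0.0917]
ee_rot: [[0.99, 0.142, 0.0], [0.142, -0.99, 0.0], [0.0, 0.0, -1.0]]
wrist_force: [-0.2, 0.3, -0.7]
gripper_width: 0.248
gripper_force: 30.0
```

Emit:
{"api": "step_arm", "payload": {
  "targets": "0 0 0.1 0; 0 0 0 0; 0 0 0 0"
}}

```text
time_s: 5.83
tcp_pos: [0.4906, -0.0582, 0.0906]
ee_rot: [[0.99, 0.142, 0.0], [0.142, -0.99, 0.0], [0.0, -0.0, -1.0]]
wrist_force: [-0.6, -0.1, -1.5]
gripper_width: 0.252
gripper_force: 30.0
```

Emit:
{"api": "step_arm", "payload": {
  "targets": "0 0 0 0; 0 0 0 0; 0 0 0 0; 0 0 0 0; 0 0 0 0; 0 0 -2 0; 0 0 -4 0; 0 0 -4 0; 0 0 -2 0; 0 0 0 0; 0 0 0 0",
  "claw": 5
}}

```text
time_s: 6.75
tcp_pos: [0.491, -0.058, 0.2118]
ee_rot: [[0.99, 0.142, 0.003], [0.142, -0.99, 0.001], [0.003, -0.001, -1.0]]
wrist_force: [-0.5, -0.2, -1.7]
gripper_width: 0.574
gripper_force: 0.0
```

Run:
```python
from h import *
plan((.542,.163,.21),(.542,.163,.10),hd=6)
```

```text
turn 2.14
shift [  7.38 -21.45   0.18] min rows 6
shift [ 0.  0. 11.] min rows 3
```

Emit:
{"api": "step_arm", "payload": {
  "targets": "1 -3 0 2.1; 1.3 -3.7 0 0; 1.3 -3.7 0 0; 1.3 -3.7 0 0; 1.3 -3.7 0 0; 1.2 -3.6 0 0; 0 0 0 0; 0 0 4 0; 0 0 4 0; 0 0 2.5 0; 0 0 0 0; 0 0 0 0",
  "claw": 5.8
}}

```text
time_s: 7.75
tcp_pos: [0.5394, 0.1616, 0.1035]
ee_rot: [[0.994, 0.105, -0.005], [0.105, -0.994, -0.003], [-0.005, 0.003, -1.0]]
wrist_force: [0.0, 0.0, 0.6]
gripper_width: 0.665
gripper_force: 0.0
```

Run:
```python
from h import *
c=cap('wrist','w3.png')
plan((.542,.163,.025),hd=6)
```

```text
turn 0.07
shift [ 0.12 -0.05  8.07] min rows 3
```

View pics/w3.png

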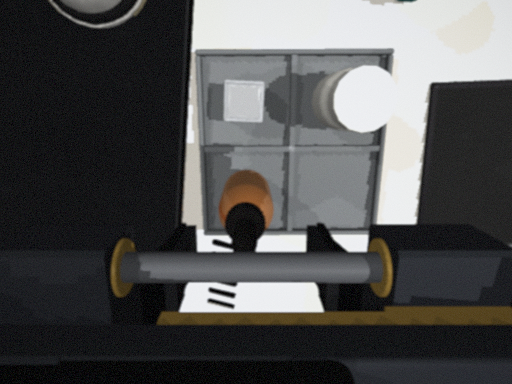

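The dropper body spans columns 219–272 (centre 246), slightly left of the finger centre at about 251. I'll shift 2 mm left and go down.

Emit:
{"api": "step_arm", "payload": {
  "targets": "0.1 -0.2 1 0; 0 0 2.5 0; 0 0 2.5 0; 0 0 1.8 0; 0 0 0 0; 0 0 0 0"
}}

```text
time_s: 8.3
tcp_pos: [0.5418, 0.1649, 0.0281]
ee_rot: [[0.994, 0.106, 0.001], [0.106, -0.994, 0.0], [0.001, -0.0, -1.0]]
wrist_force: [-0.8, 0.4, 0.8]
gripper_width: 0.668
gripper_force: 0.0
```

Emit:
{"api": "step_arm", "payload": {
  "targets": "0 0 0 0; 0 0 0 0; 0 0 0 0; 0 0 0 0; 0 0 0 0; 0 0 0 0; 0 0 0 0; 0 0 0 0",
  "claw": 2.5
}}

```text
time_s: 8.97
tcp_pos: [0.5419, 0.165, 0.0285]
ee_rot: [[0.994, 0.106, 0.002], [0.106, -0.994, 0.001], [0.002, -0.0, -1.0]]
wrist_force: [-1.8, 0.3, 5.5]
gripper_width: 0.41
gripper_force: 30.0
```

Emit:
{"api": "step_arm", "payload": {
  "targets": "0 0 -0.5 0; 0 0 -1 0; 0 0 -1.5 0; 0 0 -2 0; 0 0 -1 0; 0 0 0 0; 0 0 0 0"
}}

```text
time_s: 9.55
tcp_pos: [0.5412, 0.1648, 0.0879]
ee_rot: [[0.994, 0.105, 0.001], [0.105, -0.994, 0.001], [0.001, -0.001, -1.0]]
wrist_force: [-0.2, 0.2, -1.1]
gripper_width: 0.414
gripper_force: 30.0
```

Run:
```python
from h import *
plan((.6175,-.04,.085),(.6175,-.04,.025),hd=8)
```

```text
turn -1.98
shift [ 4.71 21.34  0.29] min rows 6
shift [0. 0. 6.] min rows 2
```

Emit:
{"api": "step_arm", "payload": {
  "targets": "0 0 -1.5 0; 0 0 -0.5 -2; 0.5 2.4 0 0; 0.8 3.6 0 0; 0.8 3.6 0 0; 0.8 3.6 0 0; 0.8 3.6 0 0; 0.7 3.2 0 0; 0.3 1.3 0 0; 0 0 0 0; 0 0 2 0; 0 0 3 0"
}}

```text
time_s: 10.55
tcp_pos: [0.6195, -0.039, 0.0592]
ee_rot: [[0.99, 0.14, 0.006], [0.14, -0.99, 0.001], [0.006, -0.0, -1.0]]
wrist_force: [0.4, 0.7, -0.3]
gripper_width: 0.41
gripper_force: 30.0
```

Emit:
{"api": "step_arm", "payload": {
  "targets": "0 0 1.5 0; 0 0 0.8 0; 0 0 0 0; 0 0 0.4 0; 0 0 0.3 0; 0 0 0 0; 0 0 0 0"
}}

```text
time_s: 11.13
tcp_pos: [0.6181, -0.0394, 0.0283]
ee_rot: [[0.99, 0.14, 0.001], [0.14, -0.99, 0.0], [0.001, -0.0, -1.0]]
wrist_force: [-0.4, -0.1, -0.5]
gripper_width: 0.414
gripper_force: 30.0
```

Emit:
{"api": "step_arm", "payload": {
  "targets": "0 0 0.05 0; 0 0 0 0; 0 0 0 0; 0 0 0 0; 0 0 0 0; 0 0 -2 0; 0 0 -3 0; 0 0 -4 0; 0 0 -2 0; 0 0 0 0; 0 0 0 0",
  "claw": 5.8
}}

```text
time_s: 12.05
tcp_pos: [0.6183, -0.0395, 0.1387]
ee_rot: [[0.99, 0.14, 0.004], [0.14, -0.99, 0.001], [0.004, -0.0, -1.0]]
wrist_force: [-0.6, 0.3, -1.0]
gripper_width: 0.666
gripper_force: 0.0
```

Run:
```python
from h import *
plan((.618,.102,.14),(.618,.102,.10),hd=6)
```

```text
turn 2.03
shift [  1.45 -14.07  -0.13] min rows 4
shift [0. 0. 4.] min rows 2
```

Emit:
{"api": "step_arm", "payload": {
  "targets": "0.2 -2 0 2; 0.4 -4 0 0; 0.4 -4 0 0; 0.3 -3 0 0; 0.1 -1.1 0 0; 0 0 0 0; 0 0 3 0; 0 0 0 0; 0 0 0 0",
  "claw": 6.4
}}

```text
time_s: 12.8
tcp_pos: [0.6142, 0.1002, 0.1047]
ee_rot: [[0.995, 0.104, -0.006], [0.104, -0.995, -0.002], [-0.006, 0.002, -1.0]]
wrist_force: [0.7, -0.7, -0.1]
gripper_width: 0.735
gripper_force: 0.0
```

Run:
```python
from h import *
c=cap('wrist','w4.png')
plan((.618,.102,.025),hd=6)
```

```text
turn -0.01
shift [ 0.26 -0.11  8.13] min rows 3
```

View pics/w4.png

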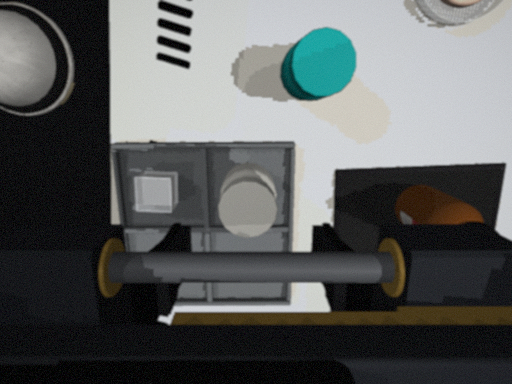

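The pot (248,208) sits central between the fingers (centre 251), and the turquoise look-alike at (318,63) is clear. I'll grasp it.

Emit:
{"api": "step_arm", "payload": {
  "targets": "0.2 -0.1 2 0; 0 0 2.5 0; 0 0 2.2 0; 0 0 1 0; 0 0 0 0; 0 0 0 0"
}}

```text
time_s: 13.35
tcp_pos: [0.6186, 0.1029, 0.0309]
ee_rot: [[0.994, 0.105, 0.001], [0.105, -0.994, -0.0], [0.001, 0.0, -1.0]]
wrist_force: [0.4, 0.1, 0.8]
gripper_width: 0.737
gripper_force: 0.0
```

Emit:
{"api": "step_arm", "payload": {
  "targets": "0 0 0 0; 0 0 0 0; 0 0 0 0; 0 0 0 0; 0 0 0 0; 0 0 0 0; 0 0 0 0; 0 0 0 0",
  "claw": 2.5
}}

```text
time_s: 14.02
tcp_pos: [0.6183, 0.1033, 0.0309]
ee_rot: [[0.994, 0.106, 0.001], [0.106, -0.994, 0.0], [0.001, 0.0, -1.0]]
wrist_force: [-1.2, -0.5, 6.6]
gripper_width: 0.465
gripper_force: 30.0
```

Emit:
{"api": "step_arm", "payload": {
  "targets": "0 0 -0.5 0; 0 0 -1 0; 0 0 -1.5 0; 0 0 -2 0; 0 0 -1 0; 0 0 0 0; 0 0 0 0"
}}

```text
time_s: 14.6
tcp_pos: [0.6178, 0.1034, 0.0903]
ee_rot: [[0.994, 0.105, 0.001], [0.105, -0.994, 0.001], [0.001, -0.001, -1.0]]
wrist_force: [-0.4, 0.9, -1.1]
gripper_width: 0.468
gripper_force: 30.0
```

Run:
```python
from h import *
plan((.554,.102,.085),(.554,-.0485,.085),hd=8)
```

```text
turn -1.97
shift [-6.34 -0.75  0.53] min rows 2
shift [-2.09 14.9  -0.  ] min rows 4
```

Emit:
{"api": "step_arm", "payload": {
  "targets": "-1.5 -0.2 -0.5 -2; -2.5 -0.3 -0.5 0; -2.4 -0.3 0 0; -0.3 2.2 0 0; -0.5 3.6 0 0; -0.5 3.6 0 0; -0.5 3.6 0 0; -0.3 1.9 0 0; 0 0 0 0; 0 0 0 0; 0 0 2 0; 0 0 2.5 0"
}}

```text
time_s: 15.6
tcp_pos: [0.5552, -0.0466, 0.056]
ee_rot: [[0.99, 0.141, 0.005], [0.141, -0.99, 0.001], [0.005, -0.0, -1.0]]
wrist_force: [-0.4, -0.2, -1.4]
gripper_width: 0.468
gripper_force: 30.0
```

Emit:
{"api": "step_arm", "payload": {
  "targets": "0 0 1 0; 0 0 0.7 0; 0 0 0 0; 0 0 0 0"
}}

```text
time_s: 15.93
tcp_pos: [0.5539, -0.0472, 0.0382]
ee_rot: [[0.99, 0.141, 0.0], [0.141, -0.99, -0.0], [0.0, 0.0, -1.0]]
wrist_force: [0.2, 1.2, -0.9]
gripper_width: 0.466
gripper_force: 30.0
```

Emit:
{"api": "step_arm", "payload": {
  "targets": "0 0 0.4 0; 0 0 0.3 0; 0 0 0 0; 0 0 0 0"
}}

```text
time_s: 16.27
tcp_pos: [0.5535, -0.0478, 0.0313]
ee_rot: [[0.99, 0.14, 0.0], [0.14, -0.99, 0.0], [0.0, -0.0, -1.0]]
wrist_force: [-0.0, 0.1, -0.7]
gripper_width: 0.465
gripper_force: 30.0
```

Emit:
{"api": "step_arm", "payload": {
  "targets": "0 0 0.05 0; 0 0 0 0; 0 0 0 0; 0 0 0 0; 0 0 0 0; 0 0 -2 0; 0 0 -3 0; 0 0 -4 0; 0 0 -3 0; 0 0 -1 0; 0 0 0 0; 0 0 0 0",
  "claw": 6.2
}}

```text
time_s: 17.27
tcp_pos: [0.5531, -0.0476, 0.1604]
ee_rot: [[0.99, 0.14, 0.0], [0.14, -0.99, 0.001], [0.0, -0.001, -1.0]]
wrist_force: [0.1, -0.1, -1.1]
gripper_width: 0.716
gripper_force: 0.0
```

Run:
```python
from h import *
c=cap('top','t1.png')
im=cv2.resize(c['frame'][180:310,140:370],None,fx=3.45,fy=3.45,interpolation=cv2.INTER_CUBIC); cv2.imwrite('pics/t1z.png',im)
plan((.611,.173,.16),(.611,.173,.10),hd=5.7)
```

```text
turn 2.32
shift [  8.02 -21.38  -0.07] min rows 6
shift [0. 0. 6.] min rows 2
```

View pics/t1z.png

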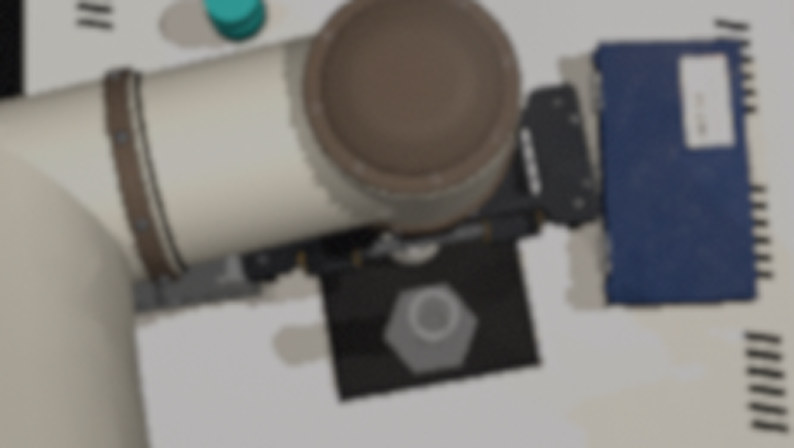

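The arm hides part of the view; the cylinder stands upright on the mat at (430,325). Going to the box next; the pot and dropper will be visible from there.

Emit:
{"api": "step_arm", "payload": {
  "targets": "0.8 -2 0 2.3; 1.3 -3.6 0 0; 1.4 -3.6 0 0; 1.4 -3.6 0 0; 1.4 -3.6 0 0; 1.1 -3 0 0; 0.5 -1.6 0 0; 0 0 0 0; 0 0 3 0; 0 0 3 0; 0 0 0 0; 0 0 0 0",
  "claw": 5
}}

```text
time_s: 18.32
tcp_pos: [0.6085, 0.1675, 0.0982]
ee_rot: [[0.995, 0.099, -0.006], [0.099, -0.995, -0.004], [-0.006, 0.003, -1.0]]
wrist_force: [0.6, -0.2, 1.0]
gripper_width: 0.579
gripper_force: 0.0
```

Run:
```python
from h import *
c=cap('wrist','w5.png'); import pickle; pickle.dump(c,open('w5.pkl','wb'))
plan((.611,.173,.014),hd=5.7)
```

```text
turn 0.02
shift [ 0.13 -0.47  8.64] min rows 3
```

View pics/w5.png

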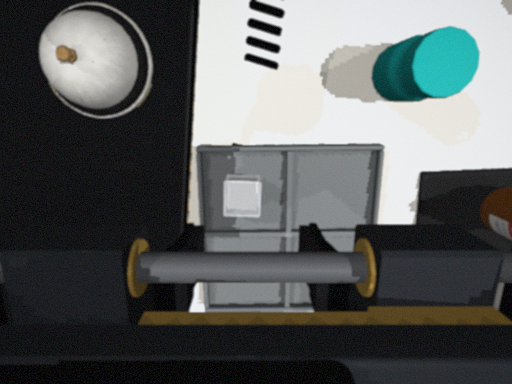

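Run:
```python
from h import *
import pickle
c=pickle.load(open('w5.pkl','rb')); p=px(c,242,197,.028); print(p)
plan((*p[:2],.014))
```

```text
[0.61308513 0.17439495 0.028     ]
shift [ 0.35 -0.58  8.64] min rows 3
```

The box is centred at pixel (242,197), which puts it at about (0.612, 0.174) and square to the tool.

Emit:
{"api": "step_arm", "payload": {
  "targets": "0.2 -0.6 2 0; 0 0 2.5 0; 0 0 2.5 0; 0 0 1 0; 0 0 0.4 0; 0 0 0 0; 0 0 0 0"
}}

```text
time_s: 18.95
tcp_pos: [0.613, 0.1759, 0.0184]
ee_rot: [[0.995, 0.1, 0.003], [0.1, -0.995, 0.001], [0.003, -0.001, -1.0]]
wrist_force: [0.8, -0.6, -0.1]
gripper_width: 0.576
gripper_force: 0.0
```

Emit:
{"api": "step_arm", "payload": {
  "targets": "0 0 0.2 0; 0 0 0 0; 0 0 0 0; 0 0 0 0; 0 0 0 0; 0 0 0 0; 0 0 0 0; 0 0 0 0",
  "claw": 1.5
}}

```text
time_s: 19.62
tcp_pos: [0.6118, 0.1756, 0.0151]
ee_rot: [[0.995, 0.1, 0.001], [0.1, -0.995, 0.0], [0.001, -0.0, -1.0]]
wrist_force: [-1.6, 0.8, 3.1]
gripper_width: 0.309
gripper_force: 30.0
```

Emit:
{"api": "step_arm", "payload": {
  "targets": "0 0 -1 0; 0 0 -2 0; 0 0 -3.5 0; 0 0 -4 0; 0 0 -4 0; 0 0 -4 0; 0 0 0 0; 0 0 0 0"
}}

```text
time_s: 20.28
tcp_pos: [0.6128, 0.1762, 0.2035]
ee_rot: [[0.995, 0.1, 0.007], [0.1, -0.995, 0.004], [0.007, -0.003, -1.0]]
wrist_force: [-0.4, 0.1, -1.0]
gripper_width: 0.312
gripper_force: 30.0
```

Run:
```python
from h import *
plan((.52,-.226,.2),hd=5.7)
```

```text
turn 0.05
shift [-13.23  39.1    0.35] min rows 11
```

Emit:
{"api": "step_arm", "payload": {
  "targets": "-0.6 2 0 0; -1.2 3.5 0 0; -1.2 3.5 0 0; -1.2 3.5 0 0; -1.2 3.5 0 0; -1.2 3.5 0 0; -1.2 3.5 0 0; -1.2 3.5 0 0; -1.2 3.5 0 0; -1.2 3.5 0 0; -1.2 3.5 0 0; -0.6 2.1 0 0"
}}

```text
time_s: 21.28
tcp_pos: [0.517, -0.2292, 0.198]
ee_rot: [[0.995, 0.098, -0.004], [0.098, -0.995, 0.001], [-0.004, -0.001, -1.0]]
wrist_force: [0.3, 0.6, -0.8]
gripper_width: 0.312
gripper_force: 30.0
```

Emit:
{"api": "step_arm", "payload": {
  "targets": "0 0 0 0; 0 0 0 0; 0 0 0 0"
}}

```text
time_s: 21.53
tcp_pos: [0.5188, -0.2263, 0.1985]
ee_rot: [[0.995, 0.1, -0.002], [0.1, -0.995, 0.001], [-0.002, -0.001, -1.0]]
wrist_force: [-0.0, 0.2, -0.3]
gripper_width: 0.306
gripper_force: 30.0
```

Run:
```python
from h import *
c=cap('wrist','w6.png')
import pickle; pickle.dump(c,open('w6.pkl','wb'))
f=c['frame'].astype(int); g=cv2.cvtColor(c['frame'],cv2.COLOR_BGR2GRAY)
m=((f[:,:,0]>f[:,:,2]+20)&(g<110)).astype(np.uint8)*255; m[225:]=0
cs,_=cv2.findContours(m,0,1); q=max(cs,key=cv2.contourArea); print(cv2.boundingRect(q))
plan((.5875,-.226,.2))
```

```text
(199, 0, 126, 199)
shift [ 6.8   0.7  -0.12] min rows 2
```

View pics/w6.png

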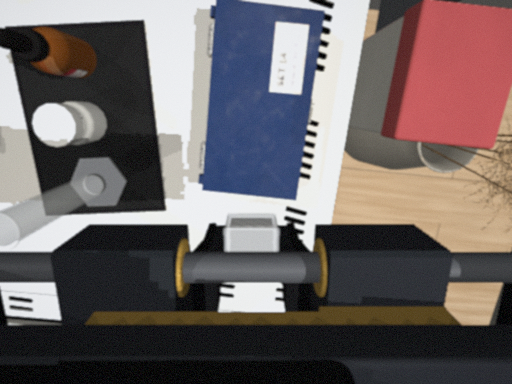

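All three stand upright on the mat, and the box is held square at (252,230). The near lid corners are at (203,188) and (297,197), and the far right one at (322,10).

Run:
```python
from h import *
import pickle
c=pickle.load(open('w6.pkl','rb'))
P=[px(c,*p,.037) for p in [(203,188),(297,197),(323,11),(217,-2)]]; print(np.round(P,4),np.mean(P,0), (P[0]+P[2])/2)
print(proj(c,[.5872,-.226,.037]))
plan((.5872,-.226,.15),(.5872,-.226,.06))
```

```text
[[ 0.5034 -0.1787  0.037 ]
 [ 0.5036 -0.2749  0.037 ]
 [ 0.6756 -0.2743  0.037 ]
 [ 0.6763 -0.1801  0.037 ]] [ 0.58971374 -0.22700848  0.037     ] [ 0.58945455 -0.22653435  0.037     ]
[258.15045252 107.83651334]
shift [6.77 0.7  4.88] min rows 3
shift [0. 0. 9.] min rows 3
```

Emit:
{"api": "step_arm", "payload": {
  "targets": "2.5 0.2 1 0; 2.5 0.3 2 0; 1.8 0.2 2 0; 0 0 3 0; 0 0 3 0; 0 0 2 0; 0 0 0 0; 0 0 0 0; 0 0 0.7 0; 0 0 0 0; 0 0 0 0"
}}

```text
time_s: 22.5
tcp_pos: [0.5884, -0.2268, 0.0638]
ee_rot: [[0.995, 0.101, 0.002], [0.101, -0.995, -0.0], [0.002, 0.001, -1.0]]
wrist_force: [-0.5, 0.5, -0.4]
gripper_width: 0.308
gripper_force: 30.0
```

Run:
```python
from h import *
plan((.5875,-.2265,.049))
```

```text
shift [-0.09 -0.04  1.48] min rows 1
```

Emit:
{"api": "step_arm", "payload": {
  "targets": "0 0 0.7 0; 0 0 0.5 0; 0 0 0.15 0; 0 0 0.1 0; 0 0 0 0; 0 0 0 0; 0 0 0 0"
}}

```text
time_s: 23.08
tcp_pos: [0.5875, -0.227, 0.0484]
ee_rot: [[0.995, 0.1, -0.0], [0.1, -0.995, -0.0], [-0.0, 0.0, -1.0]]
wrist_force: [-2.5, 1.0, 3.8]
gripper_width: 0.307
gripper_force: 30.0
```

Contact is made (3.8 N). Release and back off.

Emit:
{"api": "step_arm", "payload": {
  "targets": "0 0 -0.05 0; 0 0 0 0; 0 0 0 0; 0 0 0 0; 0 0 0 0; 0 0 -2 0; 0 0 -4 0; 0 0 -4 0; 0 0 -3 0; 0 0 0 0; 0 0 0 0",
  "claw": 5
}}

```text
time_s: 24.0
tcp_pos: [0.5889, -0.227, 0.1811]
ee_rot: [[0.995, 0.1, 0.005], [0.1, -0.995, -0.001], [0.005, 0.001, -1.0]]
wrist_force: [-0.1, 0.3, -1.1]
gripper_width: 0.577
gripper_force: 0.0
```

Run:
```python
from h import *
plan((.51,-.18,.20))
```

```text
shift [-7.38 -5.47 -1.89] min rows 3
```

Emit:
{"api": "step_arm", "payload": {
  "targets": "-2 -1.5 -1 0; -2.5 -1.8 -0.9 0; -2 -1.5 0 0; -0.9 -0.7 0 0; 0 0 0 0; 0 0 0 0; 0 0 0 0"
}}

```text
time_s: 24.58
tcp_pos: [0.5089, -0.1797, 0.1967]
ee_rot: [[0.995, 0.1, -0.001], [0.1, -0.995, 0.0], [-0.001, -0.0, -1.0]]
wrist_force: [0.7, 0.1, 0.1]
gripper_width: 0.575
gripper_force: 0.0
```

Run:
```python
from h import *
import pickle
c=cap('wrist','w7.png'); pickle.dump(c,open('w7.pkl','wb'))
for p in [(.5888,-.2265,.062),(.5535,-.0477,.067),(.618,-.0394,.053)]: print(proj(c,p))
```

```text
[314.06383384 100.16618372]
[104.65550905 120.46431662]
[100.96217142  42.05380435]
```

View pics/w7.png

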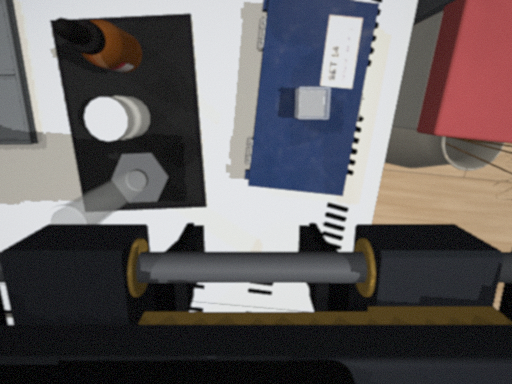

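The box stands at (312,101) on the middle of the lid (edges 255–365), and all three wait upright on the mat. Now I'll return the pot.

Run:
```python
from h import *
plan((.5535,-.0478,.2),(.5535,-.0478,.10),(.5535,-.0478,.031),hd=8)
```

```text
turn -2.27
shift [  6.24 -12.46  -0.33] min rows 4
shift [ 0.  0. 10.] min rows 3
shift [0.  0.  6.9] min rows 2
```

Emit:
{"api": "step_arm", "payload": {
  "targets": "0 0 0 -2.3; 1.2 -2.5 0 0; 1.7 -3.3 0 0; 1.7 -3.3 0 0; 1.2 -2.4 0 0; 0.4 -1 0 0; 0 0 0 0; 0 0 3 0; 0 0 3 0; 0 0 3 0; 0 0 0 0; 0 0 0 0",
  "claw": 6.2
}}

```text
time_s: 25.63
tcp_pos: [0.5516, -0.0485, 0.1063]
ee_rot: [[0.99, 0.139, -0.004], [0.139, -0.99, -0.001], [-0.004, 0.001, -1.0]]
wrist_force: [-0.1, 0.7, 1.1]
gripper_width: 0.714
gripper_force: 0.0
```

Run:
```python
from h import *
plan((.5535,-.0478,.031),hd=8)
```

```text
turn -0.01
shift [ 0.2  -0.04  7.53] min rows 2
```

Emit:
{"api": "step_arm", "payload": {
  "targets": "0.1 0 2 0; 0 0 2.5 0; 0 0 2 0; 0 0 0.8 0; 0 0 0 0; 0 0 0 0; 0 0 0 0"
}}

```text
time_s: 26.22
tcp_pos: [0.5552, -0.047, 0.0366]
ee_rot: [[0.99, 0.14, 0.004], [0.14, -0.99, 0.0], [0.004, 0.0, -1.0]]
wrist_force: [0.7, -0.7, -0.3]
gripper_width: 0.714
gripper_force: 0.0
```

Emit:
{"api": "step_arm", "payload": {
  "targets": "0 0 0 0; 0 0 0 0; 0 0 0 0; 0 0 0 0; 0 0 0 0; 0 0 0 0; 0 0 0 0; 0 0 0 0",
  "claw": 2.5
}}

```text
time_s: 26.88
tcp_pos: [0.5538, -0.047, 0.0349]
ee_rot: [[0.99, 0.14, 0.001], [0.14, -0.99, -0.0], [0.001, 0.0, -1.0]]
wrist_force: [-0.8, 1.2, 3.3]
gripper_width: 0.452
gripper_force: 29.9
```

Emit:
{"api": "step_arm", "payload": {
  "targets": "0 0 -0.5 0; 0 0 -1 0; 0 0 -1.5 0; 0 0 -2 0; 0 0 -1.5 0; 0 0 -0.5 0; 0 0 0 0; 0 0 0 0"
}}

```text
time_s: 27.55
tcp_pos: [0.553, -0.0469, 0.1043]
ee_rot: [[0.99, 0.14, -0.0], [0.14, -0.99, 0.0], [-0.0, -0.0, -1.0]]
wrist_force: [-0.1, -0.4, -1.1]
gripper_width: 0.45
gripper_force: 29.6
```

Run:
```python
from h import *
plan((.554,.103,.1),(.6183,.1033,.1),(.6183,.1033,.031),hd=5.9)
```

```text
turn 2.12
shift [  1.64 -14.91   0.43] min rows 4
shift [ 6.4   0.63 -0.  ] min rows 2
shift [0.  0.  6.9] min rows 2
```

Emit:
{"api": "step_arm", "payload": {
  "targets": "0 0 0 2.1; 0.2 -2 0 0; 0.4 -3.5 0 0; 0.4 -3.6 0 0; 0.4 -3.6 0 0; 0.2 -2.2 0 0; 2 0.2 0 0; 2.5 0.2 0 0; 1.9 0.2 0 0; 0 0 0 0; 0 0 0 0; 0 0 0 0"
}}

```text
time_s: 28.55
tcp_pos: [0.6168, 0.103, 0.1029]
ee_rot: [[0.995, 0.103, -0.004], [0.103, -0.995, -0.001], [-0.004, 0.001, -1.0]]
wrist_force: [-0.3, -0.2, -1.3]
gripper_width: 0.446
gripper_force: 29.6
```

Emit:
{"api": "step_arm", "payload": {
  "targets": "0 0 2 0; 0 0 2 0; 0 0 1.5 0; 0 0 0.5 0; 0 0 0 0; 0 0 0 0; 0 0 0 0"
}}

```text
time_s: 29.13
tcp_pos: [0.6189, 0.1038, 0.0458]
ee_rot: [[0.995, 0.104, 0.002], [0.104, -0.995, 0.001], [0.002, -0.0, -1.0]]
wrist_force: [-0.4, 0.3, -0.4]
gripper_width: 0.448
gripper_force: 29.6
```

Run:
```python
from h import *
plan((.6185,.1033,.035))
```

```text
shift [-0.04  0.04  1.08] min rows 1
```

Emit:
{"api": "step_arm", "payload": {
  "targets": "0 0 0.5 0; 0 0 0.3 0; 0 0 0.2 0; 0 0 0 0; 0 0 0 0; 0 0 0 0"
}}

```text
time_s: 29.63
tcp_pos: [0.6185, 0.1036, 0.036]
ee_rot: [[0.995, 0.104, 0.001], [0.104, -0.995, 0.0], [0.001, 0.0, -1.0]]
wrist_force: [-2.4, 0.3, 5.6]
gripper_width: 0.448
gripper_force: 30.1
```

Emit:
{"api": "step_arm", "payload": {
  "targets": "0 0 0.05 0; 0 0 0 0; 0 0 0 0; 0 0 0 0; 0 0 0 0; 0 0 -2 0; 0 0 -3 0; 0 0 -4 0; 0 0 -3 0; 0 0 0 0; 0 0 0 0",
  "claw": 6.2
}}

```text
time_s: 30.55
tcp_pos: [0.6193, 0.104, 0.1564]
ee_rot: [[0.995, 0.104, 0.005], [0.104, -0.995, 0.002], [0.005, -0.002, -1.0]]
wrist_force: [0.5, -0.6, -0.1]
gripper_width: 0.712
gripper_force: 0.0
```

Run:
```python
from h import *
plan((.6181,-.0394,.16),(.6181,-.0394,.028),hd=8)
```

```text
turn -2.06
shift [-2.12 14.18 -0.36] min rows 4
shift [ 0.   0.  13.2] min rows 4
```

Emit:
{"api": "step_arm", "payload": {
  "targets": "0 0 0 -2.1; -0.3 2 0 0; -0.5 3.5 0 0; -0.5 3.6 0 0; -0.5 3.4 0 0; -0.3 1.7 0 0; 0 0 0 0; 0 0 2.5 0; 0 0 3 0; 0 0 0 0; 0 0 0 0; 0 0 0 0",
  "claw": 5.8
}}

```text
time_s: 31.55
tcp_pos: [0.6179, -0.0396, 0.0995]
ee_rot: [[0.99, 0.141, 0.0], [0.141, -0.99, -0.001], [0.0, 0.001, -1.0]]
wrist_force: [0.3, -0.8, 0.9]
gripper_width: 0.666
gripper_force: 0.0
```

Run:
```python
from h import *
plan((.6181,-.0394,.028),hd=8)
```

```text
turn 0.12
shift [ 0.02 -0.02  7.15] min rows 2
```

Emit:
{"api": "step_arm", "payload": {
  "targets": "0 0 2 0; 0 0 2.5 0; 0 0 2 0; 0 0 0.6 0; 0 0 0 0; 0 0 0 0; 0 0 0 0"
}}

```text
time_s: 32.13
tcp_pos: [0.619, -0.0397, 0.0302]
ee_rot: [[0.99, 0.141, 0.004], [0.141, -0.99, 0.0], [0.004, 0.0, -1.0]]
wrist_force: [0.0, -0.5, -0.5]
gripper_width: 0.671
gripper_force: 0.0
```

Emit:
{"api": "step_arm", "payload": {
  "targets": "0 0 0 0; 0 0 0 0; 0 0 0 0; 0 0 0 0; 0 0 0 0; 0 0 0 0; 0 0 0 0; 0 0 0 0",
  "claw": 2.5
}}

```text
time_s: 32.8
tcp_pos: [0.6176, -0.04, 0.0284]
ee_rot: [[0.99, 0.14, 0.001], [0.14, -0.99, -0.0], [0.001, 0.0, -1.0]]
wrist_force: [-0.3, 0.1, 2.5]
gripper_width: 0.413
gripper_force: 30.0
```

Emit:
{"api": "step_arm", "payload": {
  "targets": "0 0 -0.5 0; 0 0 -1 0; 0 0 -1.5 0; 0 0 -2 0; 0 0 -2 0; 0 0 -1 0; 0 0 0 0; 0 0 0 0"
}}

```text
time_s: 33.47
tcp_pos: [0.6172, -0.0399, 0.1083]
ee_rot: [[0.99, 0.14, 0.001], [0.14, -0.99, 0.001], [0.001, -0.001, -1.0]]
wrist_force: [-0.9, -0.3, -1.0]
gripper_width: 0.408
gripper_force: 30.0
```

Run:
```python
from h import *
plan((.542,.1648,.105),(.542,.1648,.028),hd=6)
```

```text
turn 2.02
shift [ -5.34 -21.14   0.33] min rows 6
shift [0.  0.  7.7] min rows 2
```

Emit:
{"api": "step_arm", "payload": {
  "targets": "0 0 0 2; -0.5 -2 0 0; -0.9 -3.6 0 0; -0.9 -3.6 0 0; -0.9 -3.6 0 0; -0.9 -3.6 0 0; -0.8 -3.2 0 0; -0.4 -1.5 0 0; 0 0 0 0; 0 0 0 0; 0 0 2 0; 0 0 2 0"
}}

```text
time_s: 34.47
tcp_pos: [0.5432, 0.1636, 0.068]
ee_rot: [[0.995, 0.104, 0.002], [0.104, -0.995, 0.001], [0.002, -0.001, -1.0]]
wrist_force: [-0.9, 0.9, -1.4]
gripper_width: 0.415
gripper_force: 30.0
```

Emit:
{"api": "step_arm", "payload": {
  "targets": "0 0 2 0; 0 0 1 0; 0 0 0 0; 0 0 0 0; 0 0 0 0"
}}

```text
time_s: 34.88
tcp_pos: [0.5433, 0.1641, 0.0388]
ee_rot: [[0.994, 0.105, 0.001], [0.105, -0.994, 0.001], [0.002, -0.0, -1.0]]
wrist_force: [-0.2, 0.1, -0.7]
gripper_width: 0.414
gripper_force: 30.0
```

Run:
```python
from h import *
plan((.542,.1649,.028))
```

```text
shift [-0.12 -0.1   1.08] min rows 1
```

Emit:
{"api": "step_arm", "payload": {
  "targets": "-0.1 -0.1 0.5 0; 0 0 0.3 0; 0 0 0.2 0; 0 0 0.05 0; 0 0 0 0; 0 0 0 0"
}}

```text
time_s: 35.38
tcp_pos: [0.5417, 0.1654, 0.0294]
ee_rot: [[0.994, 0.106, 0.001], [0.106, -0.994, 0.0], [0.001, -0.0, -1.0]]
wrist_force: [-2.4, 0.0, 8.3]
gripper_width: 0.41
gripper_force: 30.0
```

Emit:
{"api": "step_arm", "payload": {
  "targets": "0 0 0 0; 0 0 0 0; 0 0 0 0; 0 0 0 0; 0 0 0 0; 0 0 -2 0; 0 0 -3 0; 0 0 -4 0; 0 0 -4 0; 0 0 -4 0; 0 0 -1 0; 0 0 0 0",
  "claw": 5.8
}}

```text
time_s: 36.38
tcp_pos: [0.5434, 0.1661, 0.2121]
ee_rot: [[0.994, 0.106, 0.008], [0.106, -0.994, 0.004], [0.009, -0.003, -1.0]]
wrist_force: [0.3, 0.4, 0.2]
gripper_width: 0.666
gripper_force: 0.0
```

Run:
```python
from h import *
plan((.4906,-.0582,.21),(.4906,-.0582,.091),hd=8.1)
```

```text
turn -2.03
shift [-8.39 21.46  0.21] min rows 6
shift [ 0.   0.  11.9] min rows 3
```

Emit:
{"api": "step_arm", "payload": {
  "targets": "0 0 0 -2; -0.8 2 0 0; -1.4 3.6 0 0; -1.4 3.6 0 0; -1.4 3.6 0 0; -1.4 3.6 0 0; -1.2 3.2 0 0; -0.8 1.8 0 0; 0 0 0 0; 0 0 2.5 0; 0 0 0 0; 0 0 0 0",
  "claw": 5
}}

```text
time_s: 37.38
tcp_pos: [0.4869, -0.0584, 0.1808]
ee_rot: [[0.99, 0.14, -0.005], [0.14, -0.99, -0.001], [-0.005, 0.0, -1.0]]
wrist_force: [0.2, 0.3, 0.0]
gripper_width: 0.575
gripper_force: 0.0
```

Run:
```python
from h import *
plan((.4906,-.0582,.0915),hd=8.1)
```

```text
turn -0.04
shift [0.37 0.03 8.93] min rows 3
```

Emit:
{"api": "step_arm", "payload": {
  "targets": "0.3 0 2 0; 0 0 3 0; 0 0 2.5 0; 0 0 1.1 0; 0 0 0.2 0; 0 0 0 0; 0 0 0 0; 0 0 0 0"
}}

```text
time_s: 38.05
tcp_pos: [0.4923, -0.0577, 0.0959]
ee_rot: [[0.99, 0.141, 0.003], [0.141, -0.99, 0.0], [0.003, 0.0, -1.0]]
wrist_force: [-0.3, 0.0, -0.2]
gripper_width: 0.574
gripper_force: 0.0
```

Run:
```python
from h import *
plan((.4907,-.0582,.0915),hd=8.1)
```

```text
turn -0.01
shift [-0.16  0.03  0.44] min rows 1
```

Emit:
{"api": "step_arm", "payload": {
  "targets": "-0.1 0 0.3 0; 0 0 0 0; 0 0 0 0; 0 0 0 0; 0 0 0 0; 0 0 0 0; 0 0 0 0; 0 0 0 0; 0 0 0 0; 0 0 0 0",
  "claw": 1
}}

```text
time_s: 38.88
tcp_pos: [0.4902, -0.0583, 0.0917]
ee_rot: [[0.99, 0.14, 0.0], [0.14, -0.99, -0.0], [0.0, 0.0, -1.0]]
wrist_force: [-0.8, 0.0, 1.9]
gripper_width: 0.253
gripper_force: 30.0
```

Emit:
{"api": "step_arm", "payload": {
  "targets": "0 0 -0.5 0; 0 0 -1 0; 0 0 -1.5 0; 0 0 -1 0; 0 0 0 0; 0 0 0 0"
}}

```text
time_s: 39.38
tcp_pos: [0.49, -0.0581, 0.1317]
ee_rot: [[0.99, 0.14, 0.001], [0.14, -0.99, 0.001], [0.001, -0.0, -1.0]]
wrist_force: [-0.1, 0.3, -1.0]
gripper_width: 0.249
gripper_force: 30.0
```

Run:
```python
from h import *
plan((.5476,.0954,.132),(.5476,.0954,.0915),hd=8.1)
```

```text
turn -0.07
shift [  7.86 -14.39  -0.03] min rows 5
shift [0.   0.   4.05] min rows 2
```

Emit:
{"api": "step_arm", "payload": {
  "targets": "0.8 -1.4 0 0; 1.2 -2.2 0 0; 1.2 -2.2 0 0; 1.2 -2.2 0 0; 1.2 -2.2 0 0; 1.2 -2.2 0 0; 1 -2 0 0; 0 0 0 0; 0 0 0 0; 0 0 0 0; 0 0 0 0"
}}

```text
time_s: 40.3
tcp_pos: [0.5463, 0.0943, 0.1309]
ee_rot: [[0.99, 0.139, -0.002], [0.139, -0.99, -0.001], [-0.002, 0.0, -1.0]]
wrist_force: [-0.1, -0.2, -0.6]
gripper_width: 0.253
gripper_force: 30.0
```

Emit:
{"api": "step_arm", "payload": {
  "targets": "0 0 1 0; 0 0 1 0; 0 0 0.8 0; 0 0 0.5 0; 0 0 0 0; 0 0 0 0; 0 0 0 0"
}}

```text
time_s: 40.88
tcp_pos: [0.5475, 0.0953, 0.0987]
ee_rot: [[0.99, 0.14, 0.001], [0.14, -0.99, 0.0], [0.001, 0.0, -1.0]]
wrist_force: [-0.7, -0.2, -0.8]
gripper_width: 0.253
gripper_force: 30.0
```

Run:
```python
from h import *
plan((.5476,.0954,.0915))
```

```text
shift [ 0.02 -0.01  0.72] min rows 1
```

Emit:
{"api": "step_arm", "payload": {
  "targets": "0 0 0.4 0; 0 0 0.2 0; 0 0 0.1 0; 0 0 0.05 0; 0 0 0 0; 0 0 0 0"
}}

```text
time_s: 41.38
tcp_pos: [0.5477, 0.0955, 0.0927]
ee_rot: [[0.99, 0.141, 0.002], [0.141, -0.99, 0.0], [0.002, 0.0, -1.0]]
wrist_force: [-2.1, 0.1, 6.1]
gripper_width: 0.252
gripper_force: 30.0
```

Emit:
{"api": "step_arm", "payload": {
  "targets": "0 0 0 0; 0 0 0 0; 0 0 0 0; 0 0 0 0; 0 0 0 0; 0 0 -2 0; 0 0 -4 0; 0 0 -4 0; 0 0 -4 0; 0 0 -2 0; 0 0 0 0; 0 0 0 0",
  "claw": 5
}}

```text
time_s: 42.38
tcp_pos: [0.5474, 0.0955, 0.2522]
ee_rot: [[0.99, 0.14, 0.002], [0.14, -0.99, 0.002], [0.003, -0.001, -1.0]]
wrist_force: [0.1, -0.0, -0.9]
gripper_width: 0.572
gripper_force: 0.0
```

Emit:
{"api": "step_arm", "payload": {
  "targets": "-2 1 0 0; -2 0 0 0; -2 0 0 0; -1 -1 0 0; 0 0 0 0; 0 0 0 0; 0 0 0 0; 0 0 0 0"
}}

```text
time_s: 43.05
tcp_pos: [0.4782, 0.0854, 0.2502]
ee_rot: [[0.99, 0.14, -0.001], [0.14, -0.99, -0.001], [-0.001, 0.001, -1.0]]
wrist_force: [-0.6, -0.4, -0.0]
gripper_width: 0.574
gripper_force: 0.0
```

Run:
```python
from h import *
c=cap('wrist','w8.png'); s=sense(); print(s['time_s'],s['tcp_pos'])
cv2.imwrite('pics/w8z.png',cv2.resize(c['frame'],(800,600),interpolation=cv2.INTER_CUBIC))
for n,p in [('cyltop',(.548,.096,.155)),('foot',(.548,.095,.013)),('pot',(.6183,.1027,.067)),('drop',(.542,.1645,.053))]: print(n,proj(c,p)*1.5625)
```

```text
43.1 [0.47826089 0.08533853 0.25035628]
cyltop [390.82309678 164.06742002]
foot [392.53764133 164.86171498]
pot [396.37662133  45.43415141]
drop [289.20328211 158.8312967 ]
```

View pics/w8z.png

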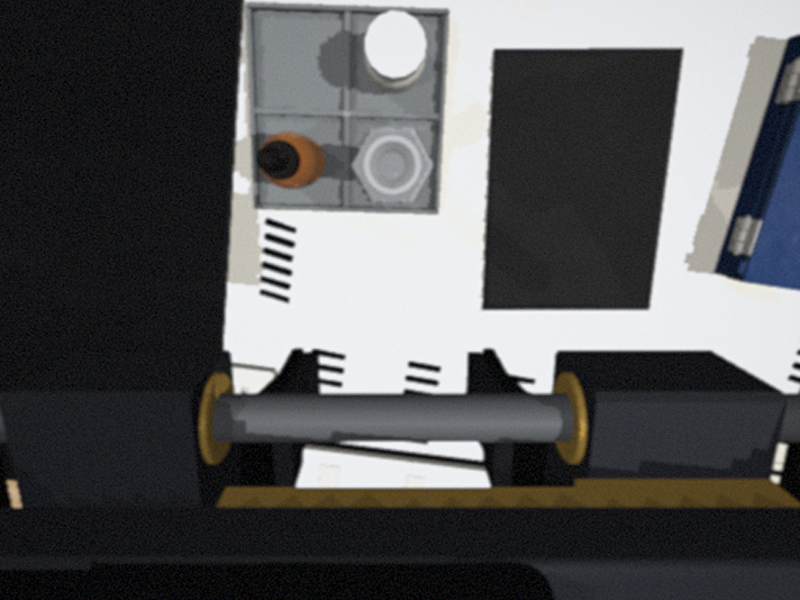

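The pot (396,46), cylinder (391,165) and dropper (290,160) all stand upright within about 2 px of their predicted start positions, and the mat is empty. I'm handing the job in.

```bash
python3 -c "
from station import r
print(r.finish_job())"
```

```text
the job is handed in; nothing more can be done
None
```

The job is handed in at about 43 s of the 147 s allowed: the box stands on the middle of the slide case's lid, and the cylinder, bottle and pot are back upright in their own compartments by the last camera pictures; the hand-in call returned no verdict, and I didn't re-image the timer or notebook.

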